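Slide the top gear off the pile onto the checking block

TASK

A pile of three small dark toothed gears stands close to one side of the checking block and a pile of three ball bearings stands by the opposite side. Slide the top gear sideways off its pile onto the block, keeping it flat and never lifting it, until it lies inside the circle scribed in the middle of the block. Leave the other two gears and the bearings standing where they are, and let go of everything.

Things in the scene. Friction and masses are not known exactly. Their poses are not given: they have to be found in the camera images.
- gear_top_center (a point): centre (half-way up, on the axis) of the top gear of the pile: a dark grey straight-toothed gear like a short thick ring, 53 mm across the teeth, 21 mm high, 0.21 kg, lying flat and loose on two identical gears (axis z up). At the start its centre is 52.5 mm above the bench, its underside 42 mm and its top 63 mm. It slides on the gear below with ordinary dry friction, about 1 to 2 N.
- gear_second: the second gear of the pile, identical to the top one and directly below it; origin at the centre of its underside (21 mm above the bench), z up. It rests loose on the bottom gear, which stands loose on the bench. Both must stay.
- block_deck (a point): centre of the flat top of the checking block: a square block 110 x 110 mm, 40 mm high, fixed to the bench, green with a pale, almost white metal top, so its top is 2 mm lower than the underside of the top gear. A dark circle of 89 mm outer diameter is scribed flush on it round this point. x and y lie along its sides, z up; the gear pile stands close to its +y or its -y side (4 to 10 mm gap, within 8 mm of the side's middle), the bearing pile by the opposite side.
- bearing_top: the top one of the pile of three shiny ball bearings (each 45 mm across, 14 mm high; the pile is 42 mm high); origin at the centre of its underside, z up. They must stay.
Not all that is in view belongs to the job. Leave any orange look-alike of the part that bears block_deck alone.

How it is judged:
By the outcome, as a careful person would: the job done as asked, in the order asked, and still so for the second after the job is handed in, with the robot touching nothing.
It also fails if it takes over 32 s, if anything falls off the work surface, if the arm or the gripper's body presses on something with over 40 N, if the wrist force passes 120 N, or if a joint passes its speed limit or range.

ROBOT

A 7-joint arm with a two-finger parallel gripper is mounted at the origin on a cart in front of the work surface, level with it; the furniture and walls round the work are solid. World frame = base frame: x ahead of the robot, y to its left, z up, the work surface at z = 0. Lengths are in m, angles in rad, forces in N, time in s.
With the tool pointing down it reaches from about 0.425 to 0.875 m from the base axis. Payload 4.7 kg.
Tool frame: the origin (TCP) lies on the front face of the gripper's body, between the roots of the fingers; the fingertips stand 70 mm ahead of it and the grasp point (between the pads) lies 51 mm ahead of it (manip.tcp_to_tips is the distance from the TCP to the fingertips, in m); y points along the fingers, x is the direction in which the jaws open and shut, and the axes are right-handed (so a half turn about y gives the same grasp; the last joint's range is limited). The gripper opens to 87 mm and grips with 3 to 60 N. Pads are 19 mm wide; open, the fingers measure 117 mm over their backs; the gripper's body (75 mm by 190 mm) begins 51 mm behind the grasp point.
Start: joints at [1.311, 0.321, -0.07, 1.45, 0.023, 1.371, -0.057], TCP at [0.176, -0.626, 0.292] pointing down, gripper open.
Joint ranges: [-2.86, 2.86], [-0.3, 2.09], [-1.38, 1.24], [0.06, 2.45], [-1.56, 4.7], [0.09, 2.05], [-2.69, 2.69]. Speed limits (rad/s): [2.57, 2.57, 3.14, 3.14, 3.14, 3.14, 3.14].

INTERFACE

Orientations are given as a rotation vector (axis times angle).
In Python, from station import readout, optics, job, manip gives the robot as it stands.
- The arm moves only by the tool step_arm, never from a script. Its argument "targets" is a list of rows, each a list of 5 numbers: the shift along the tool's x, y, z in cm, then the turn about the tool's y in rad, then the closure, from 0 (fully open) to 1 (shut). In form: [[tx, ty, tz, roll, fingers], ...]. A call has 1 to 20 rows; each row shifts and turns the commanded pose from where the row before left it, along the tool's axes as they then stand; what a row does not reach is not made up. A row lasts 1/12 s, in which the tool goes at most 41.7 mm and 7.16 degrees, less where a joint would pass 70% of its speed; a pose out of reach is approached as far as the arm can. A call is refused whole if a number of a shift passes 4.17 or a number of a turn 0.125, either way. A call with a gripper value outside its range is refused whole. The fingers move at their own pace and stop on an object; the grip force is fixed at half the most. Time passes only in rows, so rows that do not move let the fingers close. It gives the time, the measured TCP pose, the force and the opening at its end, in the units of the state.
- readout.state(): the state, without advancing time (a new reading comes with each control period).
- optics.camera(name): name is "side" or "top" or "wrist"; returns (picture, depth): 384x512x3 uint8, blue, green, red; 384x512 float32, m along the optical axis (not along the pixel's ray), 0 where there is no reading.
- optics.camera_model(name): a dict with "K" (3x3 intrinsics, pixels), "cam_to_world" (4x4, takes a point from camera to world coordinates); the wrist camera has in their place "tool_from_camera" (4x4, takes a point from camera to tool coordinates, whose origin is the TCP and whose axes are the tool frame's). Camera axes: x right, y down, z forward; pixel columns grow to the right and rows downward; lengths in m; the calibration is good to about 2 mm. A picture is of the moment at which its call begins: read the wrist's pose just before it. camera_model takes no time and is no camera call.
- job.job_done(): hands the job in, once; it reports no verdict.
The state is a dict: "time_s": time; "q": joint angles; "qd": joint speeds; "effort": joint torques, N m; "position": TCP position; "eef_rot": TCP orientation; "wrist_force": force on the tool from outside, world axes, zero at the start; "torque": the same for the moment, N m; "width": finger opening in m.
Only numpy, scipy, OpenCV 4.12 (cv2) and the standard library are available. Lean on these libraries where they do the work, as an engineer would, in place of code of your own. Each camera call takes 0.05 s, during which the arm holds its last target. There are 200 camera calls.

## Working session

There is one attempt and no reset: what is moved stays moved. The work goes in short steps, Python scripts to look and compute and a tool call to move; the robot and the scene stay as the last step left them, time stands still between calls to the robot, and variables do not carry over. Pictures are saved under pics/ and viewed, about 8 in all and at most 12, crops included, and the job is handed in when it is done.

Besides the shell and the picture viewer there is one more tool, called after "Emit:" as name(argument=value, ...) on one line, values as JSON. step_arm: Moves the arm, as the interface text tells. Its arguments: {"type":"object","properties":{"targets":{"type":"array","items":{"type":"array","items":{"type":"number"}}}},"required":["targets"]}

```bash
mkdir -p pics; ls; python3 - <<'E'
from station import readout, optics, job, manip
import cv2,numpy as np
s=readout.state(); print({k:np.round(v,4).tolist() for k,v in s.items()})
ims=[]
for n in("side","top"):
    im,d=optics.camera(n); np.savez(f"{n}0.npz",im=im,d=d); ims.append(im)
    m=optics.camera_model(n); print(n,{k:np.round(v,4).tolist() if not isinstance(v,str) else v for k,v in m.items()})
    cv2.imwrite(f"pics/{n}0.png",cv2.resize(im,(768,576)))
E
```

```text
pics
{'time_s': 0.0, 'q': [1.3111, 0.3219, -0.0701, 1.4517, 0.0226, 1.3708, -0.0569], 'qd': [0.0014, 0.0008, 0.0, 0.0006, -0.0004, 0.001, -0.0023], 'effort': [0.0012, -49.1285, -0.4036, -31.2524, -0.0642, 0.0436, 0.0002], 'position': [0.1756, -0.6254, 0.2911], 'eef_rot': [-1.3253, 1.0063, -1.0036], 'wrist_force': [-0.2281, 0.3575, -0.3034], 'torque': [0.0268, -0.0314, 0.0226], 'width': 0.0869}
side {'K': [[483.0482, 0.0, 255.6791], [0.0, 483.0482, 183.7866], [0.0, 0.0, 1.0]], 'cam_to_world': [[0.9997, 0.0043, -0.0258, 0.4981], [0.0246, -0.4969, 0.8675, -0.5157], [-0.0091, -0.8678, -0.4968, 0.4853], [0.0, 0.0, 0.0, 1.0]]}
top {'K': [[387.7678, 0.0, 252.1268], [0.0, 387.7678, 188.6828], [0.0, 0.0, 1.0]], 'cam_to_world': [[0.0297, -0.9952, 0.0937, 0.4001], [-0.9995, -0.0292, 0.0067, 0.2076], [-0.0039, -0.0938, -0.9956, 0.9065], [0.0, 0.0, 0.0, 1.0]]}
```

View pics/top0.png

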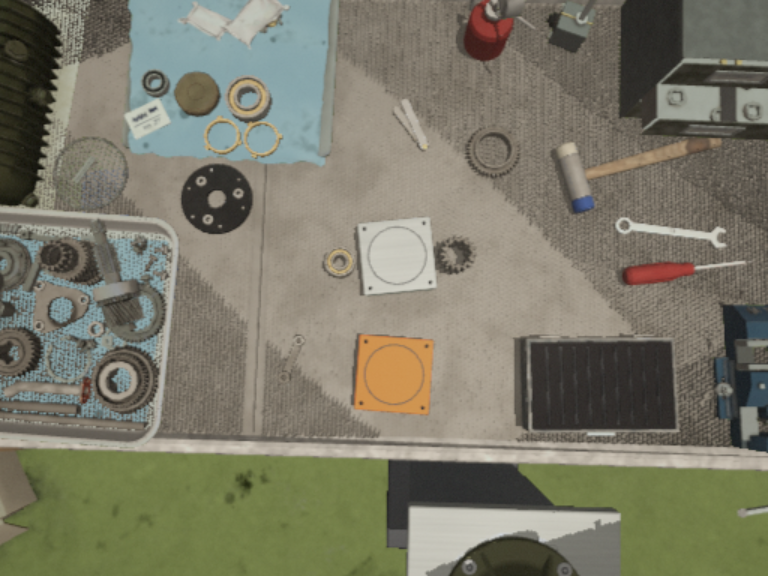

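View pics/side0.png

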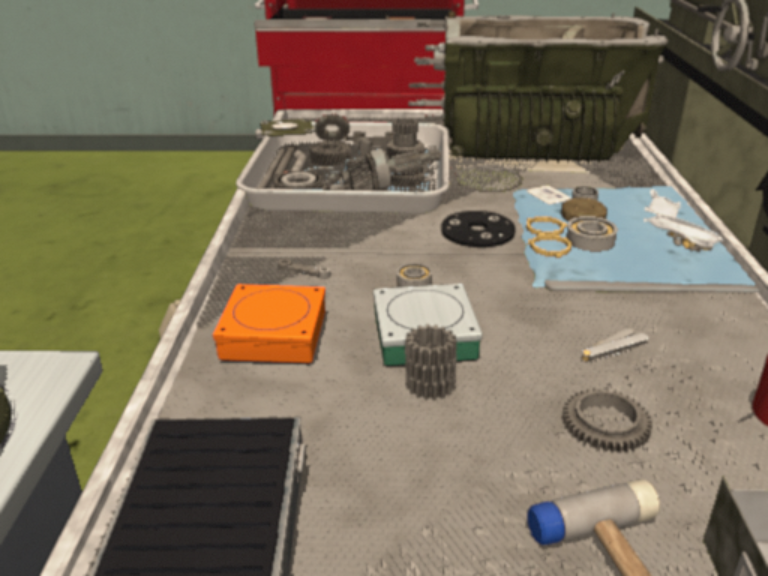

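```bash
python3 - <<'E'
from station import readout,manip,optics
from scipy.spatial.transform import Rotation as R
import numpy as np
s=readout.state();print(R.from_rotvec(s['eef_rot']).as_matrix().round(3));print(manip.tcp_to_tips,dir(manip)); print(optics.camera_model("wrist"))
E
```

```text
[[ 0.27  -0.001  0.963]
 [-0.963  0.002  0.27 ]
 [-0.002 -1.    -0.   ]]
0.0697 ['Unreachable', '__class__', '__delattr__', '__dict__', '__dir__', '__doc__', '__eq__', '__format__', '__ge__', '__getattribute__', '__getstate__', '__gt__', '__hash__', '__init__', '__init_subclass__', '__le__', '__lt__', '__module__', '__ne__', '__new__', '__reduce__', '__reduce_ex__', '__repr__', '__setattr__', '__sizeof__', '__str__', '__subclasshook__', '__weakref__', 'tcp_to_tips']
{'K': array([[285.14239246,   0.        , 254.42019166],
       [  0.        , 285.14239246, 188.57780325],
       [  0.        ,   0.        ,   1.        ]]), 'tool_from_camera': array([[ 9.99999109e-01, -9.76829636e-04, -9.09721273e-04,
        -5.41958167e-04],
       [ 6.21311575e-04, -2.62573654e-01,  9.64911753e-01,
        -9.17749786e-02],
       [-1.18142324e-03, -9.64911458e-01, -2.62572813e-01,
         7.10893401e-02],
       [ 0.00000000e+00,  0.00000000e+00,  0.00000000e+00,
         1.00000000e+00]])}
```

```bash
cat > h.py <<'E'
import cv2,numpy as np
from station import optics
def cast(n,uv,z):
    m=optics.camera_model(n);T=m["cam_to_world"]
    uv=np.atleast_2d(uv).astype(float)
    r=np.c_[uv,np.ones(len(uv))]@np.linalg.inv(m["K"]).T@T[:3,:3].T
    return T[:3,3]+r*((z-T[2,3])/r[:,2])[:,None]
def cloud(n,d):
    m=optics.camera_model(n);T=m["cam_to_world"];v,u=np.indices(d.shape)
    r=np.stack([u,v,np.ones_like(u)],-1)@np.linalg.inv(m["K"]).T
    return (r*d[...,None])@T[:3,:3].T+T[:3,3]
def deck(n,im,lo=170,roi=None):
    g=im.min(-1); m=(g>lo).astype(np.uint8)
    if roi: k=np.zeros_like(m);k[roi[1]:roi[3],roi[0]:roi[2]]=1;m*=k
    c=max(cv2.findContours(m,0,2)[0],key=cv2.contourArea)
    w=cast(n,c[:,0],.04)[:,:2]*1000
    return cv2.minAreaRect(w.astype(np.float32)),c
E
python3 - <<'E'
from h import *
for n,roi,g in(("top",(225,135,305,205),(285,150,325,190)),("side",(235,180,330,250),(260,205,315,270))):
    z=np.load(n+"0.npz");im,d=z["im"],z["d"]
    r,c=deck(n,im,150,roi);print(n,"deck",r)
    P=cloud(n,d);x0,y0,x1,y1=g
    q=P[y0:y1,x0:x1].reshape(-1,3);t=q[q[:,2]>.057]*1000
    print("gear top pts",len(t),t.min(0),t.max(0),"med z",np.median(t[:,2]),"circ",cv2.minEnclosingCircle(t[:,:2].astype(np.float32)))
    dk=P[c[:,0,1].min()+8:c[:,0,1].max()-8,c[:,0,0].min()+8:c[:,0,0].max()-8,2];print("deck z",np.median(dk))
    if n=="top":
        # dark pixel contour cast to gear top plane
        m=(im.max(-1)<95).astype(np.uint8);k=np.zeros_like(m);k[y0:y1,x0:x1]=1
        cc=max(cv2.findContours(m*k,0,2)[0],key=cv2.contourArea);print("dark",cv2.minEnclosingCircle((cast(n,cc[:,0],.063)[:,:2]*1000).astype(np.float32)))
        im2=im[120:220,200:350].copy();cv2.imwrite("pics/crop.png",cv2.resize(im2,(750,500),interpolation=2))
        b=P[155:195,210:240].reshape(-1,3);b=b[b[:,2]>.035]*1000;print("bearing",len(b),cv2.minEnclosingCircle(b[:,:2].astype(np.float32)))
E
```

```text
top deck ((525.0162353515625, 186.65457153320312), (108.8671646118164, 108.96963500976562), 7.45267391204834)
gear top pts 208 [400.07567182  71.87759516  57.17731081] [553.04518098 207.58206585 906.49287461] med z 64.7314205389028 circ ((475.0854797363281, 145.32350158691406), 97.48133850097656)
deck z 0.04235342294792954
dark ((528.5446166992188, 97.32332611083984), 18.492063522338867)
bearing 256 ((478.5240173339844, 226.4586181640625), 80.68755340576172)
side deck ((523.8244018554688, 182.0923614501953), (108.83007049560547, 113.48983764648438), 7.577802658081055)
gear top pts 398 [ 498.12344959 -515.70077613   57.05524642] [552.28095608 123.9977038  485.28679391] med z 61.6985033935504 circ ((516.3131103515625, -195.85154724121094), 320.36614990234375)
deck z 0.0398593306296417
```

View pics/crop.png

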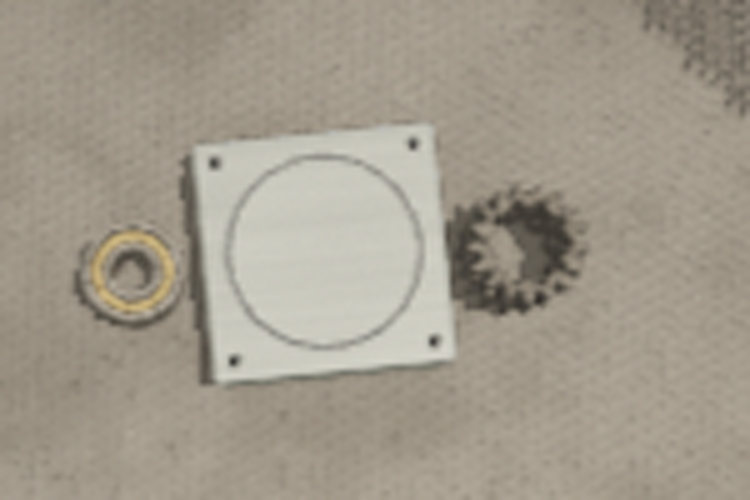

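```bash
python3 - <<'E'
from h import *
for n,g in(("top",(285,150,325,190)),("side",(260,205,315,270))):
    z=np.load(n+"0.npz");im,d=z["im"],z["d"];x0,y0,x1,y1=g
    P=cloud(n,d)[y0:y1,x0:x1];h=(P[...,2]>.052)&(P[...,2]<.075)&(d[y0:y1,x0:x1]>0)
    t=P[h]*1000;print(n,len(t),t.min(0),t.max(0),cv2.minEnclosingCircle(t[:,:2].astype(np.float32)))
    v,u=np.nonzero(h);w=cast(n,np.c_[u+x0,v+y0],.063)[:,:2]*1000;print(" px",u.min()+x0,u.max()+x0,v.min()+y0,v.max()+y0,"cast",cv2.minEnclosingCircle(w.astype(np.float32)))
z=np.load("top0.npz");im=z["im"]
_,c=deck("top",im,150,(225,135,305,205))
print("by deck contour px",cv2.minAreaRect(c))
# scribed circle: dark pixels well inside the deck
m=np.zeros(im.shape[:2],np.uint8);cv2.drawContours(m,[cv2.convexHull(c)],-1,1,-1);m=cv2.erode(m,np.ones((9,9)))
g=im.min(-1);k=(m>0)&(g<170);v,u=np.nonzero(k);w=cast("top",np.c_[u,v],.04)[:,:2]*1000
w=w[abs(np.hypot(*(w-[525,186.6]).T)-43)<6];print("circle",len(w),cv2.fitEllipse(w.astype(np.float32)))
E
```

```text
top 218 [501.78586741  71.87759516  52.21602396] [553.04518098 122.91702304  68.98666959] ((528.144287109375, 97.6107406616211), 26.46010971069336)
 px 294 317 157 180 cast ((528.3792114257812, 98.17559814453125), 26.946399688720703)
side 518 [501.22414987  70.14842163  52.0384923 ] [552.28095608 123.9977038   65.21832331] ((527.1893310546875, 97.30925750732422), 27.672443389892578)
 px 270 303 216 240 cast ((527.4046020507812, 88.5633316040039), 32.24314498901367)
by deck contour px ((264.6485290527344, 169.98513793945312), (47.86128616333008, 48.45831298828125), 84.2894058227539)
circle 165 ((525.0133056640625, 186.98004150390625), (86.78462982177734, 87.33235931396484), 173.3950958251953)
```

```bash
python3 - <<'E'
from h import *
P=[]
for n in("top","side"):
    d=np.load(n+"0.npz")["d"];P.append(cloud(n,d)[d>0])
P=np.vstack(P);np.set_printoptions(linewidth=200)
xs=np.arange(.2,.9,.05);print("cols x",xs.round(2))
for y in np.arange(-.5,.3,.05):
    print(round(y,2),[int(100*np.percentile(q,99)) if len(q:=P[(abs(P[:,0]-x-.025)<.025)&(abs(P[:,1]-y-.025)<.025),2])>3 else -9 for x in xs])
E
python3 - <<'E'
from station import optics
import cv2
im,d=optics.camera("wrist");cv2.imwrite("pics/w0.png",im)
E
```

```text
cols x [0.2  0.25 0.3  0.35 0.4  0.45 0.5  0.55 0.6  0.65 0.7  0.75 0.8  0.85]
-0.5 [-9, -9, -9, -9, -9, -9, -9, -9, -9, -9, -9, -9, -9, -9]
-0.45 [-9, -9, -9, -9, -9, -9, -9, -9, -9, -9, -9, -9, -9, -9]
-0.4 [1, 4, -9, 0, 4, 5, 0, 0, 1, 1, 7, 7, -9, -9]
-0.35 [2, 5, 7, 7, 7, 6, 2, 0, 1, 1, 13, 14, -9, -9]
-0.3 [2, 1, 0, 0, 0, 0, 2, 1, 0, 1, 13, 21, 21, -9]
-0.25 [2, 5, 5, 5, 5, 2, 3, 1, 0, 2, 13, 21, 21, -9]
-0.2 [2, 5, 5, 5, 5, 2, 3, 1, 0, 2, 13, 21, 21, 17]
-0.15 [2, 5, 5, 5, 5, 0, 0, 0, 3, 2, 0, 1, 1, 5]
-0.1 [2, 5, 5, 5, 5, 0, 0, 0, 3, 3, 3, 0, 1, 10]
-0.05 [2, 5, 5, 5, 5, 0, 0, 0, 0, 1, 1, 0, 0, 4]
-0.0 [2, 0, 0, 0, 0, 0, 0, 0, 0, 2, 2, 0, 18, 9]
0.05 [2, 0, 0, 0, 0, 0, 6, 5, 0, 2, 1, 0, 18, 15]
0.1 [2, 4, 4, 4, 3, 4, 6, 4, 0, 0, 1, 0, 0, 0]
0.15 [2, 4, 4, 4, 4, 4, 4, 4, 0, 0, 1, 1, 0, 0]
0.2 [2, 4, 4, 4, 4, 4, 4, 4, 0, 0, 0, 0, 0, 0]
0.25 [2, 0, 0, 0, 0, 4, 4, 0, 0, 0, 0, 0, 0, 0]
```

View pics/w0.png

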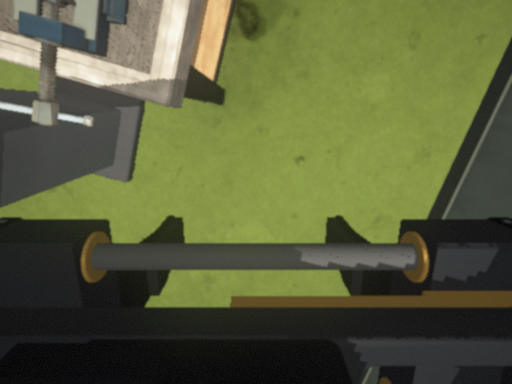

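Emit:
step_arm(targets=[[-0.5,0,0.7,0,0],[-1,0,1.3,0,0],[-1.5,0,2,0,0],[-1.5,0,2,0,0],[-1.5,0,2,0,0],[-1.5,0,2,0,0],[-1.5,0,2,0,0],[-1.5,0,2,0,0],[-1.5,0,2,0,0],[-1.5,0,2,0,0],[-1.5,0,2,0,0],[-1.5,0,2,0,0],[-1.5,0,2,0,0],[-1.5,0,2,0,0],[-1.5,0,2,0,0],[-1.5,0,2,0,0],[-1.5,0,2,0,0],[-1.5,0,2,0,0],[-1.5,0,2,0,0],[-1.5,0,2,0,0]])

```text
time_s: 1.82
position: [0.465, -0.2468, 0.2922]
eef_rot: [-1.327, 1.005, -1.005]
wrist_force: [-0.2, -0.2, -0.2]
width: 0.0869
```

Emit:
step_arm(targets=[[-1,0,0.4,0.06,0],[-1.5,0,0.4,0.06,0],[-2,0,0.4,0.06,0],[-2,0,0.4,0.06,0],[-2,0,0.4,0,0],[-2,0,0.4,0,0],[-2,0.5,0.4,0,0],[-2,0.5,0.4,0,0],[-2,1,0.4,0,0],[-2,1,0.4,0,0],[-2,1,0.4,0,0],[-2,1,0.4,0,0],[-2,1,0.4,0,0],[-2,1,0.4,0,0],[-2,1,0.4,0,0],[-2,1,0.4,0,0],[-1.5,0.5,0.4,0,0],[-1,0.5,0.4,0,0],[-0.5,0,0,0,0],[0,0,0,0,0]])

```text
time_s: 3.48
position: [0.5155, 0.0917, 0.1921]
eef_rot: [-1.227, 1.183, -1.181]
wrist_force: [0.9, -0.0, -0.2]
width: 0.0871
```

```bash
cat >> h.py <<'E'
from station import readout
from scipy.spatial.transform import Rotation as R
def delta(p):
    s=readout.state();A=R.from_rotvec(s["eef_rot"]).as_matrix()
    print("t",s["time_s"],"pos",np.round(s["position"],4),"x_t",A[:,0].round(3),"y_t",A[:,1].round(3),"q7",s["q"][-1].round(2),"F",np.round(s["wrist_force"],2),"w",s["width"])
    print("delta tool cm",(A.T@(np.array(p)-s["position"])*100).round(2))
E
python3 - <<'E'
from h import *
delta([.528,.0975,.12])
s=readout.state();A=R.from_rotvec(s["eef_rot"]).as_matrix()
im,d=optics.camera("wrist");m=optics.camera_model("wrist");T=np.eye(4);T[:3,:3]=A;T[:3,3]=s["position"];C=T@m["tool_from_camera"]
v,u=np.indices(d.shape);r=np.stack([u,v,np.ones_like(u)],-1)@np.linalg.inv(m["K"]).T
P=(r*d[...,None])@C[:3,:3].T+C[:3,3]
h=(d>0)&(P[...,2]>.055)&(P[...,2]<.072)&(abs(P[...,0]-.528)<.05)&(abs(P[...,1]-.0975)<.05)
t=P[h]*1000;print(len(t),t.min(0),t.max(0),cv2.minEnclosingCircle(t[:,:2].astype(np.float32)))
cv2.imwrite("pics/w1.png",im)
im,d=optics.camera("side");cv2.imwrite("pics/s1.png",im)
E
```

```text
t 3.4833 pos [0.5155 0.0917 0.1921] x_t [ 0.037 -0.999 -0.   ] y_t [-0.001  0.    -1.   ] q7 -1.87 F [ 0.9  -0.05 -0.16] w 0.08713716704084061
delta tool cm [-0.53  7.21  1.28]
1428 [500.87112008  73.22789539  55.0818383 ] [553.39700964 125.73663552  64.60879537] ((527.2984619140625, 99.70044708251953), 26.59578514099121)
```

View pics/w1.png

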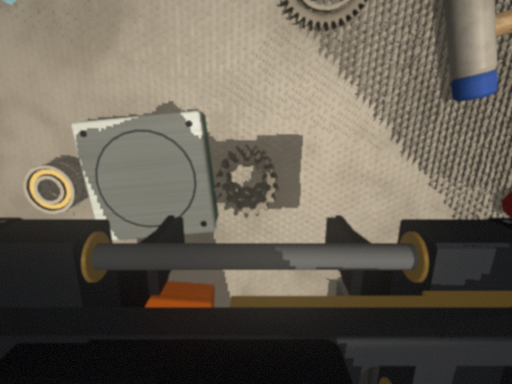

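Emit:
step_arm(targets=[[-0.35,0,0.6,0,0],[-0.35,0,0.6,0,0],[0,0.5,0,0,0],[0,1,0,0,0],[0,1,0,0,0],[0,1,0,0,0],[0,1,0,0,0],[0,0.8,0,0,0],[0,0.6,0,0,0],[0,0.4,0,0,0],[0,0.4,0,0,0],[0,0.3,0,0,0],[0,0.2,0,0,0],[0,0.2,0,0,0],[0,0,0,0,0],[0,0,0,0,0]])

```text
time_s: 4.92
position: [0.5281, 0.0974, 0.1184]
eef_rot: [-1.225, 1.184, -1.184]
wrist_force: [0.1, 0.1, -0.6]
width: 0.087
```

```bash
python3 - <<'E'
from h import *
delta([.5278,.0986,.1167])
im,d=optics.camera("side");cv2.imwrite("pics/s2.png",cv2.resize(im[130:290,190:360],(680,640)[:1]+(600,)))
E
```

```text
t 4.9167 pos [0.5281 0.0974 0.1184] x_t [ 0.034 -0.999  0.   ] y_t [ 0. -0. -1.] q7 -1.96 F [ 0.14  0.12 -0.59] w 0.08697752104795116
delta tool cm [-0.13  0.17 -0.02]
```

View pics/s2.png

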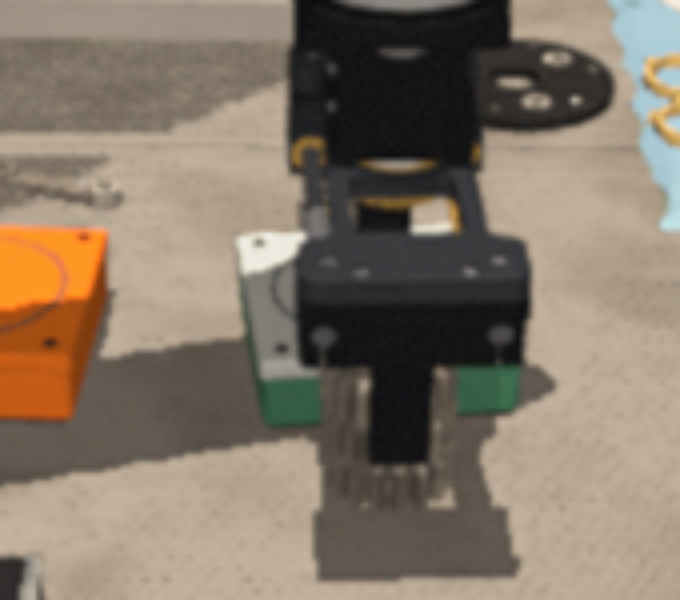

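Emit:
step_arm(targets=[[-0.1,0.15,0,0,0.2],[0,0,0,0,0.3],[0,0,0,0,0.34],[0,0,0,0,0.36],[0,0,0,0,0.38],[0,0,0,0,0.4],[0,0,0,0,0.45],[0,0,0,0,0.45],[0,0,0,0,0.45],[0,0,0,0,0.45]])

```text
time_s: 5.8
position: [0.528, 0.0984, 0.1167]
eef_rot: [-1.225, 1.184, -1.184]
wrist_force: [0.4, 1.2, 0.2]
width: 0.0512
```

Emit:
step_arm(targets=[[0,0,0,0,0.45],[-0.1,0,0,0,0.45],[-0.2,0,0,0,0.45],[-0.3,0,0,0,0.45],[-0.4,0,0,0,0.45],[-0.4,0,0,0,0.45],[-0.4,0,0,0,0.45],[-0.2,0,0,0,0.45],[0,0,0,0,0.45]])

```text
time_s: 6.55
position: [0.5271, 0.1196, 0.1168]
eef_rot: [-1.225, 1.184, -1.183]
wrist_force: [-0.1, 1.4, 1.7]
width: 0.0515
```

```bash
python3 - <<'E'
from h import *
delta([.525,.1868,.1167])
im,d=optics.camera("side");cv2.imwrite("pics/s3.png",cv2.resize(im[130:290,190:360],(680,600)))
E
```

```text
t 6.55 pos [0.5271 0.1196 0.1168] x_t [ 0.035 -0.999 -0.001] y_t [ 0.     0.001 -1.   ] q7 -2.0 F [-0.13  1.37  1.66] w 0.051479940110643226
delta tool cm [-6.72  0.01  0.03]
```

View pics/s3.png

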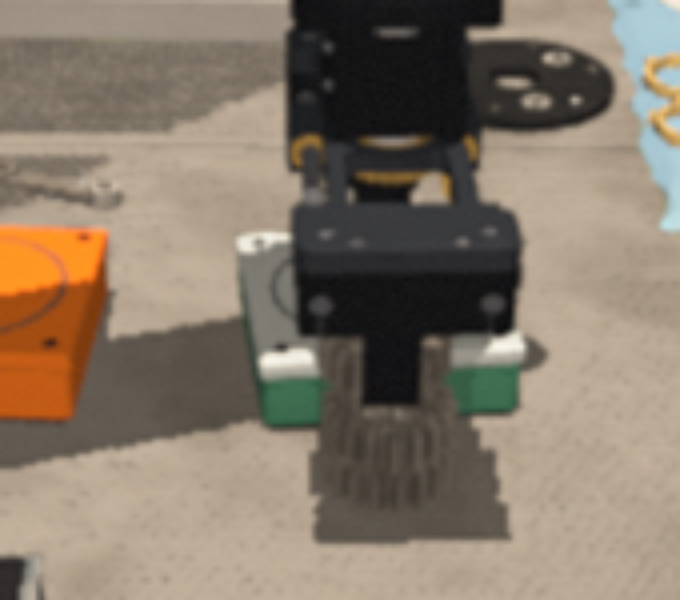

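Emit:
step_arm(targets=[[-0.2,0,0,0,0.45],[-0.4,0,0,0,0.45],[-0.5,0,0,0,0.45],[-0.5,0,0,0,0.45],[-0.5,0,0,0,0.45],[-0.5,0,0,0,0.45],[-0.5,0,0,0,0.45],[-0.5,0,0,0,0.45],[-0.5,0,0,0,0.45],[-0.5,0,0,0,0.45],[-0.5,0,0,0,0.45],[-0.5,0,0,0,0.45],[-0.5,0,0,0,0.45],[-0.4,0,0,0,0.45],[-0.2,0,0,0,0.45],[0,0,0,0,0.45],[0,0.08,0,0,0.45],[0,0.06,0,0,0.45],[0,0,0,0,0.45]])

```text
time_s: 8.18
position: [0.525, 0.1848, 0.1151]
eef_rot: [-1.225, 1.185, -1.185]
wrist_force: [0.3, 1.0, -2.5]
width: 0.0513
```

Emit:
step_arm(targets=[[0,0.05,0,0,0.45],[0,0,0,0,0.45]])

```text
time_s: 8.35
position: [0.5251, 0.185, 0.1148]
eef_rot: [-1.225, 1.184, -1.185]
wrist_force: [-0.0, -0.4, -1.7]
width: 0.0511
```

Emit:
step_arm(targets=[[0,0.05,0,0,0.45],[0,0,0,0,0.45],[0,0,0,0,0.45]])

```text
time_s: 8.6
position: [0.5251, 0.1851, 0.1147]
eef_rot: [-1.225, 1.184, -1.185]
wrist_force: [-1.4, -1.7, 3.5]
width: 0.0509
```

```bash
python3 - <<'E'
from h import *
delta([.525,.1868,.1147])
E
```

```text
t 8.6 pos [0.5251 0.1851 0.1147] x_t [ 0.034 -0.999  0.001] y_t [ 0.    -0.001 -1.   ] q7 -2.14 F [-1.36 -1.67  3.48] w 0.05090607205217741
delta tool cm [-0.17  0.   -0.  ]
```

Emit:
step_arm(targets=[[-0.1,0,0,0,0.45],[-0.1,0,0,0,0.45],[0,0,0,0,0.45],[0,0,0,0,0.38],[0,0,0,0,0.36],[0,0,0,0,0.34],[0,0,0,0,0.3],[0,0,0,0,0.2],[0,0,0,0,0.1],[0,0,0,0,0.1],[0,0,0,0,0.1],[0,0,0,0,0.1]])

```text
time_s: 9.6
position: [0.5249, 0.1873, 0.1143]
eef_rot: [-1.225, 1.184, -1.184]
wrist_force: [0.4, 0.7, -0.3]
width: 0.0772
```

Now I'll raise straight up and draw back so the cameras can see.

Emit:
step_arm(targets=[[0,-0.3,0,0,0.1],[0,-0.6,0,0,0.1],[0,-1,0,0,0.1],[0,-1.5,0,0,0.1],[0,-2,0,0,0.1],[0,-2,0,0,0.1],[0,-2,0,0,0.1],[0,-2,0,0,0.1],[0,-2,0,0,0.1],[0,-2,0,0,0.1],[1.5,-0.5,0,0,0.1],[2,0,0,0,0.1],[2,0,0,0,0.1],[2,0,0,0,0.1],[2,0,0,0,0.1],[2,0,0,0,0.1],[2,0,0,0,0.1],[1,0,0,0,0.1],[0,0,0,0,0.1],[0,0,0,0,0.1]])

```text
time_s: 11.27
position: [0.5299, 0.0429, 0.2739]
eef_rot: [-1.224, 1.184, -1.185]
wrist_force: [-0.3, 0.5, 0.6]
width: 0.0786
```

Emit:
step_arm(targets=[[1,0,0,0,0.1],[2,0,0,0,0.1],[2,0,0,0,0.1],[2,0,0,0,0.1],[2,0,0,0,0.1],[2,0,0,0,0.1],[2,0,0,0,0.1],[2,0,0,0,0.1],[1,0,0,0,0.1],[0,0,0,0,0.1]])

```text
time_s: 12.1
position: [0.5352, -0.1197, 0.2731]
eef_rot: [-1.224, 1.186, -1.187]
wrist_force: [-0.6, 0.2, -0.9]
width: 0.0786
```

```bash
python3 - <<'E'
from h import *
delta([.525,.1868,.1147])
for n in("top","side"):
    im,d=optics.camera(n);cv2.imwrite(f"pics/{n}9.png",cv2.resize(im[90:270,180:420],(800,600)))
    P=cloud(n,d);P0=cloud(n,np.load(n+"0.npz")["d"])
    for nm,c,lo,hi in(("gear",(.525,.187),.05,.072),("pile",(.528,.0975),.032,.05),("bearings",(.527,.267),.034,.052)):
        for Q in (P,P0):
            h=(Q[...,2]>lo)&(Q[...,2]<hi)&(np.hypot(Q[...,0]-c[0],Q[...,1]-c[1])<.034)&(d>0)
            t=Q[h]*1000
            if len(t)>3: print(n,nm,len(t),cv2.minEnclosingCircle(t[:,:2].astype(np.float32)),"med",np.median(t,0).round(1))
E
```

```text
t 12.1 pos [ 0.5352 -0.1197  0.2731] x_t [ 0.031 -1.     0.001] y_t [-0.    -0.001 -1.   ] q7 -1.43 F [-0.63  0.22 -0.89] w 0.07859644672767693
delta tool cm [-30.67  15.83  -0.06]
top gear 204 ((525.6264038085938, 185.04046630859375), 26.48306655883789) med [525.3 185.9  62.2]
top pile 200 ((529.1410522460938, 101.88471221923828), 29.649879455566406) med [528.9  97.8  43.3]
top pile 68 ((528.4818725585938, 97.62030029296875), 26.556665420532227) med [524.  103.6  43.6]
top bearings 297 ((526.6038208007812, 266.7560729980469), 33.7830924987793) med [518.7 265.7  42.2]
top bearings 293 ((526.6034545898438, 266.716552734375), 33.81131362915039) med [518.6 265.7  42.3]
side gear 8 ((498.81976318359375, 180.08424377441406), 5.342443943023682) med [498.  183.   53.1]
side pile 418 ((528.1105346679688, 101.3676528930664), 30.1644287109375) med [522.3  94.4  39.2]
side pile 397 ((526.4905395507812, 95.41905212402344), 26.29588508605957) med [526.9  80.3  42. ]
side bearings 26 ((496.8912353515625, 269.094482421875), 15.086503982543945) med [496.  261.   39.3]
side bearings 299 ((524.9820556640625, 265.5469055175781), 33.51893997192383) med [516.3 262.6  39.5]
```

View pics/top9.png

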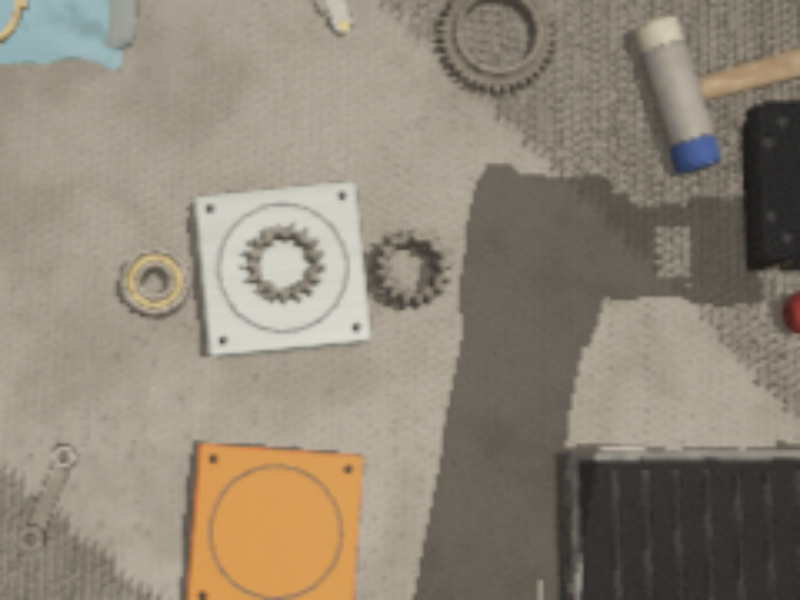

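View pics/side9.png

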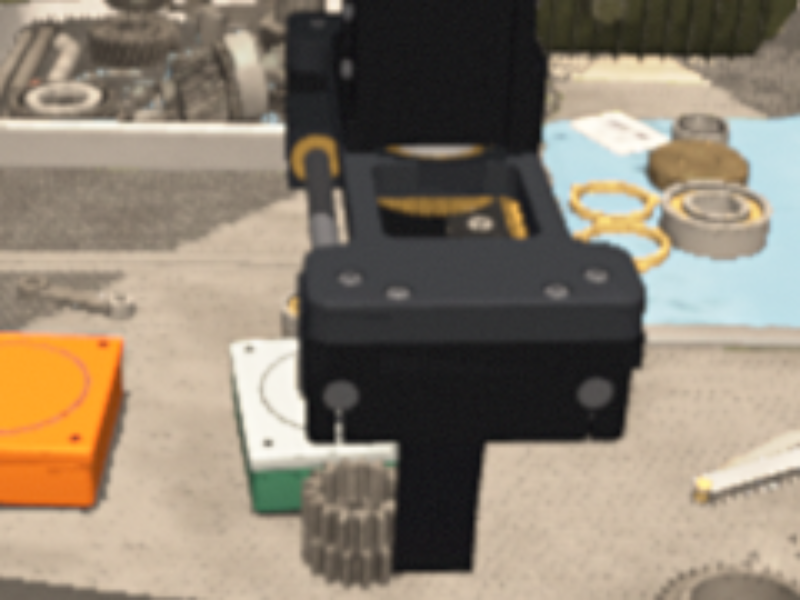

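```bash
python3 -c "
from station import job;print(job.job_done())"
```

```text
the job is handed in; nothing more can be done
None
```

I handed the job in at about 12 s of the 32 s limit; no verdict is reported. The top gear now lies flat inside the scribed circle, and the gripper is clear of everything.

**What I did:** I gripped only the top gear, with the fingertips about 5 mm above the second gear. I slid it level about 89 mm onto the block, then lowered it about 2 mm until the deck took its weight. I then opened the fingers and backed off. While the gear was held, the tool height stayed within about 0.1 mm wherever I read it, before the final lowering. The largest force I read at the end of a move was about 4 N.

**Last checks (top camera):**
- **Gear:** its centre is within about 2 mm of the circle's centre, against the 18 mm available. Its top measures about 62 mm, against 61 mm expected.
- **Bearings:** they read the same as at the start, within 0.1 mm.
- **Other two gears:** they stand at their starting place, within about 1–2 mm. One fit of this pile read 4 mm off in y, with too large a radius, probably because it took in pixels of the block's edge. The median of the points (97.8 mm in y) agreed with the start.

**Not confirmed:** in the last picture the gripper hid the gear and nearly all of the bearings from the side camera. It did show the two lower gears standing. Before the slide, the cameras disagreed by about 2 mm on the gear's y position; I used a value between them.

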